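Trace a scallop shell's edge with a digitising probe

ROBOT

A 6-joint arm with a two-finger parallel gripper is mounted at the origin on the work surface. World frame = base frame: x ahead of the robot, y to its left, z up, the work surface at z = 0. Lengths are in m, angles in rad, forces in N, time in s.
With the tool pointing down it reaches from about 0.3 to 0.875 m from the base axis. Payload 6.4 kg.
Tool frame: the origin (TCP) lies at the very end of the fingers, on their centre line; the grasp point (between the pads) lies 19 mm behind it (manip.grip_point_offset is the distance from the TCP to the grasp point, in m); z points along the fingers, y is the line along which they close (so a half turn about z gives the same grasp; the last joint's range is limited). The gripper opens to 85 mm and grips with 20 to 120 N. Pads are 22 mm wide; open, the fingers measure 114 mm over their backs; the gripper's body (76 mm by 85 mm) begins 54 mm behind the grasp point. The pads swing forward as they close: fully open they stand 13 mm farther back than shut.
Start: joints at [-1.455, 0.181, 1.607, -0, 1.354, -0.206], TCP at [0.182, -0.545, 0.231] pointing down, gripper open.
Joint ranges: [-2.99, 2.99], [-0.89, 2.07], [0.3, 2.58], [-1.14, 4.28], [0, 2.63], [-3.12, 3.12]. Speed limits (rad/s): [2.57, 2.57, 3.01, 3.14, 3.14, 3.14].

INTERFACE

Orientations are given as a unit quaternion [x, y, z, w].
In Python, from bench import get_obs, snapshot, manip gives the robot as it stands.
- The arm moves only by the tool jog_arm, never from a script. Its arguments are lists of equal length, an entry for each row: "dp": the shift along the world's x, y, z in mm, a list of three; "dr": the turn, a rotation vector about the world's x, y, z in degrees, a list of three. In form: {"dp": [[tx, ty, tz], ...], "dr": [[ax, ay, az], ...]}. A call has 1 to 5 rows; each row is the pose to reach, as a shift and turn from the pose commanded when the call began; what a row does not reach only later rows make up. A row lasts 1/8 s, in which the tool goes at most 62.5 mm and 10.7 degrees, less where a joint would pass 70% of its speed; a pose out of reach is approached as far as the arm can. A call with a gripper value outside its range is refused whole. "jaw" is the closure, from -1 (fully open) to 1 (shut), set as the call begins (left out, the last holds). The fingers move at their own pace and stop on an object; "force" is the grip in N (left out, the last holds). Time passes only in rows, so rows that repeat a pose let the fingers close. It gives the time, the measured TCP pose, the force, the opening and the grip force at its end, in the units of the state.
- get_obs(): the state, without advancing time (a new reading comes with each control period).
- snapshot(name): name is "side" or "top"; returns a dict with "img" (384x512x3 uint8, red, green, blue), "mtx" (3x3 intrinsics, pixels), "R" (3x3) and "t" (3): a world point X has camera coordinates R X + t. Camera axes: x right, y down, z forward; pixel columns grow to the right and rows downward; lengths in m; the calibration is good to about 2 mm. A picture is of the moment at which its call begins. There is no depth.
- manip.job_done(): hands the job in; it is judged then, once.
The state is a dict: "time": time; "joint_pos": joint angles; "dq": joint speeds; "joint_efforts": joint torques, N m; "position": TCP position; "eef_rot": TCP orientation; "wrist_force": force on the tool from outside, world axes, zero at the start; "wrist_torque": the same for the moment, N m; "grip_width": finger opening in m; "gripper_force": force on a finger pad.
Only numpy, scipy, OpenCV 4.12 (cv2) and the standard library are available. Lean on these libraries where they do the work, as an engineer would, in place of code of your own. Each camera call takes 0.05 s, during which the arm holds its last target. There are 200 camera calls.

TASK

Take the digitising probe out of its dock, bring its stylus against the outer edge of the scallop shell at the red dot, and trace the edge of the fan round to the blue dot, keeping the stylus lightly touching the edge the whole way and never pressing hard, because the shell chips. Then put the probe back in its dock, upright and fully home, and leave everything else on the bench where it is.

Things in the scene. Friction and masses are not known exactly. Their poses are not given: they have to be found in the camera images.
- probe_centre (a point): Middle of the digitising probe, on its axis, 61 mm above its tip: a black square handle, 24 x 24 mm and 62 mm tall, to be gripped across its flats; the handle's middle is 26 mm above this point. Under the handle are a round aluminium flange and a thin steel stylus pointing down. It starts upright in the dock; z points up along it, x and y are square to the handle's flats
- stylus (a point): Point on the probe's axis 15 mm above its tip, half-way along the bare steel stylus, a plain round rod 6 mm in diameter and 32 mm long that does the touching (any height on it will do)
- probe: The whole probe, 122 mm long, 0.1 to 0.17 kg; origin at the tip of its stylus, z up along it. From the tip up: bare steel stylus 32 mm, cone 8 mm, collar 14 mm wide 12 mm long, flange 34 mm wide 4 mm thick (its underside 52 mm above the tip), then the handle and a small cap
- shell: Scallop shell fixed convex side up on a heavy steel pedestal (foot 80 mm wide, 8 mm tall); it does not move or yield. Origin on the table under its middle; x points from the hinge to the middle of the fan, z up. The dome is 45 mm above the table at its highest. The fan's edge is a rounded lip 5 mm thick, centred 27.5 mm above the table. It chips if the probe presses it with over 10 N
- red_dot (a point): Start of the trace: point on the outermost surface of the shell's edge beside the round red sticker (12 mm), 27.5 mm above the table, about 70 degrees clockwise (seen from above) of the shell's x axis. From here the edge runs over +x to the blue dot at 54 to 62 mm from the shell's origin, wavy as it grew, with bulges and hollows that are not described
- blue_dot (a point): End of the trace: point on the outermost surface of the shell's edge beside the round blue sticker (12 mm), 27.5 mm above the table, about 70 degrees anticlockwise of the shell's x axis; about 150 mm along the edge from the red dot
- dock: The probe's dock, a fixed grey block 76 x 76 mm and 60 mm tall with a round upright hole of 19 mm through its middle (2 mm chamfer at the mouth); origin at the centre of its underside, z up. When home, the probe's flange lies flat on the block's top, its collar in the hole and its tip 8 mm above the table
- dock_mouth (a point): Centre of the dock's hole at the block's top face, 60 mm above the table
- bottle: Glass bottle with red cap, 70 mm wide, 150 mm tall; bystander, origin under its centre
- dish: Closed petri dish, 92 mm wide, 16 mm tall; bystander, origin under its centre
- forceps: Steel forceps lying flat, 140 mm long along x, 9 mm thick; bystander, origin under the middle
- jar: Amber jar with white lid, 56 mm wide, 70 mm tall; bystander, origin under its centre
- tin: Small round tin with a blue dot, 54 mm wide, 20 mm tall; bystander, origin under its centre
- caliper: Digital caliper lying flat, 225 mm long along y, 14 mm thick; bystander, origin under the middle of its beam
Mind the look-alikes: they are no part of the job. What is shaped like the dock but green or yellow is not meant.

How it is judged:
By the outcome, as a careful person would: the job done as asked, in the order asked, and still so for the second after the job is handed in, with the robot touching nothing.
It also fails if it takes over 69 s, if anything falls off the work surface, if the arm or the gripper's body presses on something with over 40 N, if the wrist force passes 120 N, or if a joint passes its speed limit or range.

## Working session

There is one attempt and no reset: what is moved stays moved. The work goes in short steps, Python scripts to look and compute and a tool call to move; the robot and the scene stay as the last step left them, time stands still between calls to the robot, and variables do not carry over. Pictures are saved under pics/ and viewed, at most 10 in all, crops included, and the job is handed in when it is done.

Besides the shell and the picture viewer there is one more tool, called after "Request:" as name(argument=value, ...) on one line, values as JSON. jog_arm: Moves the arm, as the interface text tells. Its arguments: {"type":"object","properties":{"dp":{"type":"array"},"dr":{"type":"array"},"jaw":{"type":"number"},"force":{"type":"number"}},"required":["dp","dr"]}

```bash
mkdir -p pics; python3 - <<'E'
from bench import get_obs, snapshot, manip
import cv2,numpy as np,pickle
for n in("top","side"):
    s=snapshot(n);pickle.dump(s,open(n+".pkl","wb"));cv2.imwrite(f"pics/{n}.png",cv2.resize(s["img"][:,:,::-1],(800,600),interpolation=cv2.INTER_CUBIC))
    print(n,s["mtx"],s["R"],s["t"],-s["R"].T@s["t"])
o=get_obs();print(o)
E
```

```text
top [[453.90741978   0.         256.65658058]
 [  0.         453.90741978 203.73542047]
 [  0.           0.           1.        ]] [[ 0.01332098 -0.99990638 -0.00312845]
 [-0.98756814 -0.01266639 -0.15668036]
 [ 0.15662606  0.00517669 -0.98764441]] [3.38530384e-04 6.08606819e-01 1.34093373e+00] [3.91011022e-01 1.10575036e-03 1.41972350e+00]
side [[354.3031383    0.         250.33509532]
 [  0.         354.3031383  191.81492773]
 [  0.           0.           1.        ]] [[-0.98613832 -0.164903   -0.01839045]
 [-0.08982554  0.62375746 -0.77643931]
 [ 0.13950836 -0.76402463 -0.62992364]] [0.57254574 0.09763398 0.95366389] [0.44033524 0.76213728 0.68707166]
{'time': 0.1, 'joint_pos': array([-1.45532243e+00,  1.81469584e-01,  1.60792162e+00, -3.84726611e-05,
        1.35380500e+00, -2.06311335e-01]), 'dq': array([ 6.61055301e-04,  8.68217992e-05, -2.50806896e-03,  8.32772443e-04,
        3.00730023e-04, -1.03004147e-03]), 'joint_efforts': array([ 6.59421403e-04, -4.45873189e+01, -3.52238095e+01, -2.43834393e-04,
        4.11676039e-03,  3.04065816e-05]), 'position': array([ 0.18178897, -0.5449721 ,  0.23046607]), 'eef_rot': array([ 9.87083696e-01,  1.60203411e-01,  1.76406335e-05, -8.01803047e-04]), 'wrist_force': array([ 0.77056305,  0.14250216, -0.36567835]), 'wrist_torque': array([-0.00383382, -0.02608485, -0.01363156]), 'gripper_force': 0.0, 'grip_width': 0.08560629828514313}
```

View pics/top.png

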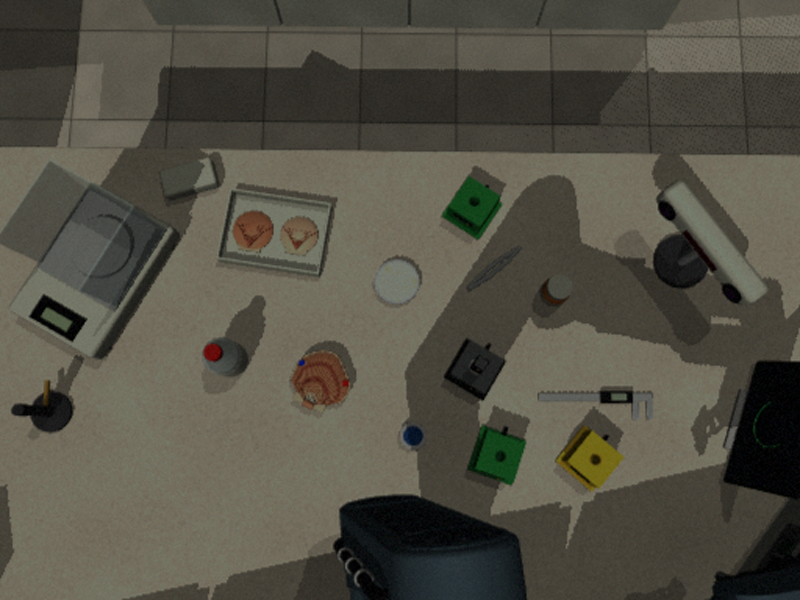

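View pics/side.png

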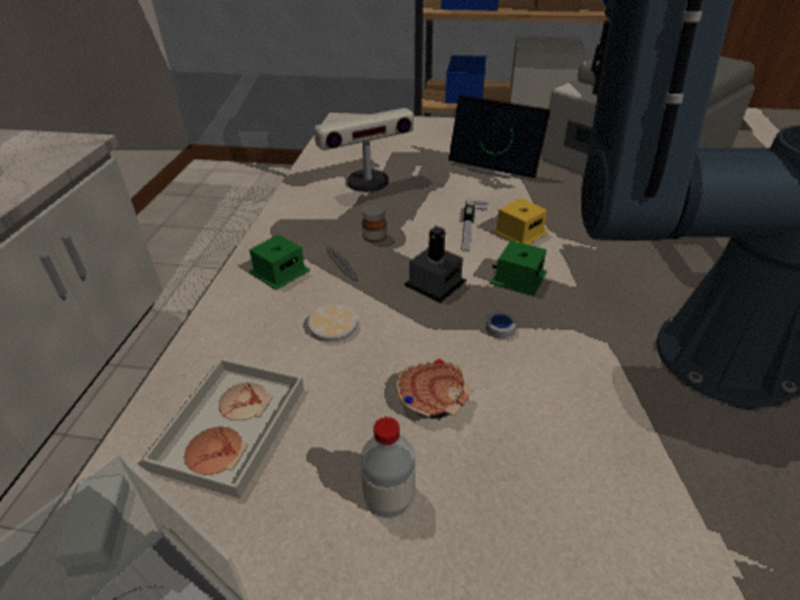

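The top picture shows the grey dock holding the black probe at (475,368), and the scallop on its pedestal at (320,380) with its red dot at (346,383) and blue dot at (301,363). Candidates for the dock are grey (475,368), green (472,207) and (497,455), and yellow (590,458). Only the grey one fits, because it is grey and holds the probe. I'll confirm in an enlarged crop.

```bash
python3 - <<'E'
import cv2,numpy as np,pickle
def crop(n,c,r,w,h,k):
    s=pickle.load(open(n+".pkl","rb"))["img"][:,:,::-1]
    return cv2.resize(s[r:r+h,c:c+w],None,fx=k,fy=k,interpolation=cv2.INTER_CUBIC)
a=np.hstack([crop("top",280,212,50,50,8),crop("side",252,138,50,50,8)])
cv2.imwrite("pics/dock.png",np.clip(a*1.8,0,255).astype(np.uint8))
a=np.hstack([crop("top",180,220,50,50,8),crop("side",252,222,50,50,8)])
cv2.imwrite("pics/shell.png",np.clip(a*1.5,0,255).astype(np.uint8))
E
```

```text
(no output)
```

View pics/dock.png

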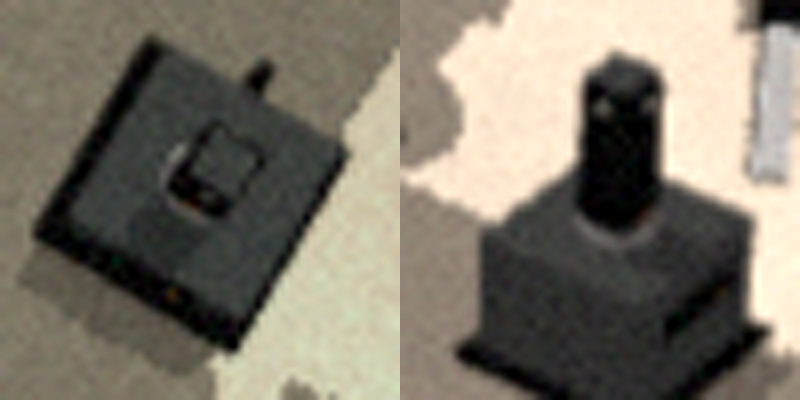

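View pics/shell.png

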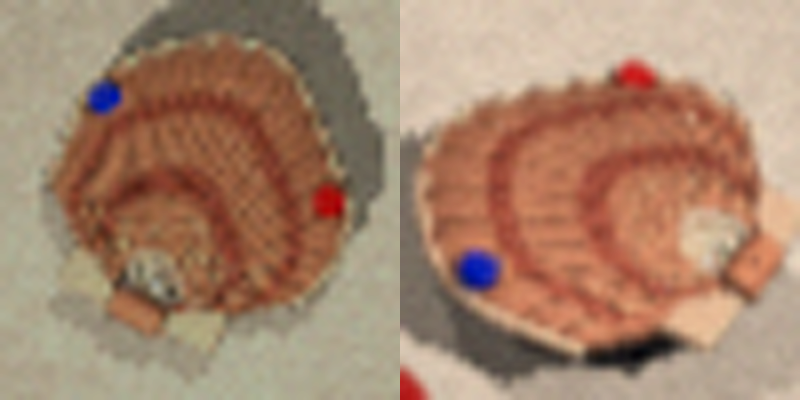

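The crops confirm it: a grey dock block with the black square handle in it. Its top-face corners in the left panel are about (153,42), (347,152), (240,312) and (72,208). The shell crop shows the red dot at (330,203) and the blue dot at (105,97) in the top view, and (635,75) and (478,270) in the side view. Next I'll triangulate and draw a model overlay.

```bash
cat > h.py <<'E'
import cv2,numpy as np,pickle
from scipy.optimize import least_squares
def load(n): return pickle.load(open(n+".pkl","rb"))
def proj(s,X):
    c=np.atleast_2d(X)@s["R"].T+s["t"]; p=c@s["mtx"].T; return p[:,:2]/p[:,2:]
def ray(s,uv,z):
    d=np.c_[np.atleast_2d(uv),np.ones(len(np.atleast_2d(uv)))]@np.linalg.inv(s["mtx"]).T@s["R"]
    o=-s["R"].T@s["t"]; return o+d*((z-o[2])/d[:,2])[:,None]
def px(P,off,k=8): return (np.array(P,float)+.5)/k-.5+np.array(off)
def tri(A):
    f=lambda x: np.concatenate([(proj(s,x)[0]-uv) for s,uv in A]); return least_squares(f,[.4,0,.05])
E
python3 - <<'E'
from h import *
T,S=load("top"),load("side")
t=ray(T,px([(153,42),(347,152),(240,312),(72,208)],(280,212)),.06)
print(t.round(4),t.mean(0),np.linalg.norm(np.diff(t,axis=0),axis=1))
s=ray(S,px([(82,230),(225,308),(352,215)],(252,138)),.06)
print(s.round(4),(s[0]+s[2])/2,np.linalg.norm(np.diff(s,axis=0),axis=1))
e=lambda P:np.degrees(np.arctan2(*(P[1]-P[0])[[1,0]]))
print([e(t[[i,(i+1)%4]])%90 for i in range(4)],[e(s[[i,i+1]])%90 for i in (0,1)])
h=ray(T,px([(213,125),(262,152),(232,200),(190,170)],(280,212)),.128);print(h.round(4),h.mean(0),[e(h[[i,(i+1)%4]])%90 for i in range(4)])
for n,a,b in (("red",(330,203),(235,75)),("blue",(105,97),(78,270))):
    r=tri([(T,px([a],(180,220))[0]),(S,px([b],(252,222))[0])]);print(n,r.x.round(4),r.fun.round(2))
# enlarged shell top crop, 12x with grid ticks
c=T["img"][222:262,182:230,::-1];c=cv2.resize(c,None,fx=15,fy=15,interpolation=cv2.INTER_CUBIC);c=np.clip(c*1.5,0,255).astype(np.uint8)
cv2.imwrite("pics/shelltop.png",c)
E
```

```text
[[ 0.5683 -0.1192  0.06  ]
 [ 0.5276 -0.1919  0.06  ]
 [ 0.4672 -0.1515  0.06  ]
 [ 0.5052 -0.0887  0.06  ]] [ 0.51710061 -0.13782112  0.06      ] [0.08336327 0.07267618 0.07332632]
[[ 0.5648 -0.1264  0.06  ]
 [ 0.5053 -0.084   0.06  ]
 [ 0.4629 -0.1509  0.06  ]] [ 0.51382076 -0.13867946  0.06      ] [0.0731147  0.07925716]
[np.float64(60.785334417315326), np.float64(56.18102248202902), np.float64(58.79436355085405), np.float64(64.26271254293262)] [np.float64(54.4793753331779), np.float64(57.66705478726075)]
[[ 0.5298 -0.1345  0.128 ]
 [ 0.5204 -0.152   0.128 ]
 [ 0.5031 -0.1412  0.128 ]
 [ 0.5136 -0.1263  0.128 ]] [ 0.51674296 -0.13848502  0.128     ] [np.float64(61.55014339321393), np.float64(58.05617795671455), np.float64(54.828049369010515), np.float64(63.02125230794646)]
red [0.4814 0.1159 0.0337] [-0.    0.28 -0.23 -0.03]
blue [0.5202 0.2032 0.0327] [ 0.01  0.49 -0.38 -0.06]
```

View pics/shelltop.png

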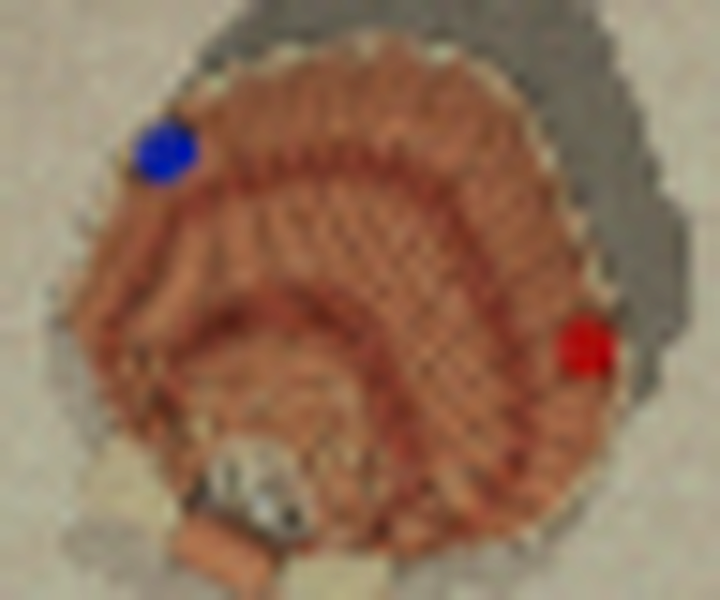

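The enlarged top crop shows the cream lip. The edge beside red is at about (630,345), the top of the fan at (375,33), and the edge beside blue at about (140,138). The dock is at (0.5155, -0.1385) with yaw about 59°. I'll move above it with the tool's y axis at -31°.

Request:
jog_arm(dp=[[35, 42, 0], [80, 98, 0], [120, 146, 0], [160, 195, 0], [200, 244, 0]], dr=[[0, 0, 9], [0, 0, 18], [0, 0, 27], [0, 0, 36], [0, 0, 40.6]], jaw=-0.2)

```text
time: 0.72
position: [0.3758, -0.3081, 0.2311]
eef_rot: [0.869, 0.494, 0.0, -0.0]
wrist_force: [0.2, -0.9, 0.3]
grip_width: 0.051
gripper_force: 0.0
```

```bash
python3 - <<'E'
from h import *
T=load("top")
P=[(632,362),(630,345),(622,320),(612,290),(598,245),(575,210),(556,175),(548,140),(530,110),(505,85),(475,62),(440,48),(410,40),(375,33),(340,38),(300,48),(265,55),(230,70),(195,92),(170,115),(142,138),(133,160)]
E=ray(T,px(P,(182,222),15),.0275)[:,:2]
o=np.array([.4849,.1667])
for e in E:
    d=e-o;print(e.round(4),round(1e3*np.linalg.norm(d),1),round((np.degrees(np.arctan2(d[1],d[0]))+24)%360,0))
np.save("edge.npy",E)
E
```

```text
[0.4805 0.1077] 59.2 290.0
[0.484  0.1082] 58.6 293.0
[0.4891 0.1099] 56.9 298.0
[0.4952 0.1121] 55.5 305.0
[0.5043 0.1152] 55.0 315.0
[0.5114 0.1201] 53.6 324.0
[0.5186 0.1242] 54.2 332.0
[0.5257 0.126 ] 57.7 339.0
[0.5319 0.1299] 59.7 346.0
[0.537  0.1352] 60.9 353.0
[0.5416 0.1415] 62.1 0.0
[0.5444 0.1487] 62.2 7.0
[0.546  0.1549] 62.2 13.0
[0.5474 0.1622] 62.6 20.0
[0.5462 0.1694] 61.4 26.0
[0.5441 0.1775] 60.1 34.0
[0.5425 0.1847] 60.4 41.0
[0.5393 0.1918] 59.9 49.0
[0.5347 0.1988] 59.2 57.0
[0.5299 0.2038] 58.3 63.0
[0.5251 0.2094] 58.6 71.0
[0.5205 0.211 ] 56.9 75.0
```

Request:
jog_arm(dp=[[40, 48, 0], [80, 97, 0], [118, 143, -10], [133.7, 162.5, -40], [133.7, 162.5, -70]], dr=[[0, 0, 0], [0, 0, 0], [0, 0, 0], [0, 0, 0], [0, 0, 0]])

```text
time: 1.35
position: [0.5097, -0.1453, 0.1603]
eef_rot: [0.869, 0.494, 0.0, -0.0]
wrist_force: [-0.4, -0.9, -0.6]
grip_width: 0.0513
gripper_force: 0.0
```

```bash
python3 - <<'E'
from bench import get_obs, snapshot
from h import *
o=get_obs();print(o["position"],o["joint_pos"])
out=[]
for n,c,r in(("top",280,205),("side",252,128)):
    s=snapshot(n);pickle.dump(s,open(n+"2.pkl","wb"))
    out.append(cv2.resize(s["img"][r:r+60,c:c+50,::-1],None,fx=8,fy=8,interpolation=cv2.INTER_CUBIC))
    print(n,proj(s,o["position"]))
cv2.imwrite("pics/g.png",np.clip(np.hstack(out)*2.,0,255).astype(np.uint8))
E
```

```text
[ 0.50965567 -0.14528751  0.16031947] [-5.02058831e-01  1.57174212e-01  1.78632943e+00  3.50726037e-04
  1.19795057e+00  3.46743194e-02]
top [[311.30527967 233.23941483]]
side [[281.48095998 135.91943954]]
```

View pics/g.png

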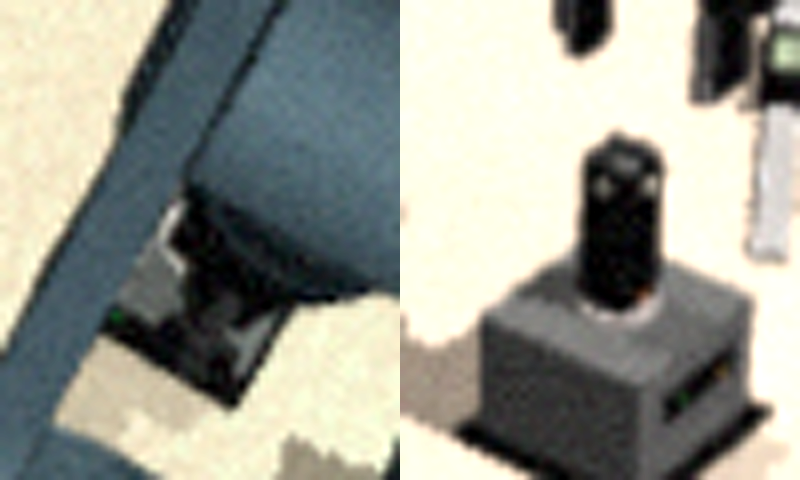

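The fingers straddle the handle. The fingertips are at (585,50) and (712,98) in the side panel, with the handle top at (620,140), and the arm is still settling toward its target. I'll descend and close.

Request:
jog_arm(dp=[[0, 0, 0], [0, 0, -20], [0, 0, -50], [0, 0, -75], [0, 0, -84]], dr=[[0, 0, 0], [0, 0, 0], [0, 0, 0], [0, 0, 0], [0, 0, 0]])

```text
time: 2.08
position: [0.5087, -0.148, 0.0774]
eef_rot: [0.87, 0.492, 0.0, 0.0]
wrist_force: [0.3, 0.0, 0.8]
grip_width: 0.0514
gripper_force: 0.0
```

Request:
jog_arm(dp=[[0, 0, 0], [0, 0, 0], [0, 0, 0], [0, 0, 0], [0, 0, 0]], dr=[[0, 0, 0], [0, 0, 0], [0, 0, 0], [0, 0, 0], [0, 0, 0]], jaw=1, force=30)

```text
time: 2.7
position: [0.5097, -0.148, 0.0788]
eef_rot: [0.87, 0.493, 0.001, 0.001]
wrist_force: [-1.7, -1.4, 5.8]
grip_width: 0.0238
gripper_force: 31.1
```

Request:
jog_arm(dp=[[0, 0, 0], [0, 0, 0], [2, 3, -1], [4, 7, -2], [5.9, 9.5, -2.5]], dr=[[0, 0, 0], [0, 0, 0], [0, 0, 0], [0, 0, 0], [0, 0, 0]], jaw=0.1)

```text
time: 3.32
position: [0.5146, -0.1374, 0.0745]
eef_rot: [0.87, 0.493, -0.0, -0.0]
wrist_force: [-1.1, 0.1, 0.5]
grip_width: 0.0385
gripper_force: 0.0
```

Request:
jog_arm(dp=[[0, 0, 0]], dr=[[0, 0, 0]])

```text
time: 3.45
position: [0.5147, -0.1376, 0.0747]
eef_rot: [0.87, 0.493, -0.0, -0.0]
wrist_force: [-0.5, 0.5, -0.1]
grip_width: 0.0386
gripper_force: 0.0
```

Request:
jog_arm(dp=[[0, 0, 0], [0, 0, 0], [0, 0, 0], [0, 0, 0], [0, 0, 0]], dr=[[0, 0, 0], [0, 0, 0], [0, 0, 0], [0, 0, 0], [0, 0, 0]], jaw=1, force=50)

```text
time: 4.08
position: [0.5147, -0.138, 0.0749]
eef_rot: [0.87, 0.493, 0.0, 0.0]
wrist_force: [0.7, -1.3, 1.2]
grip_width: 0.0235
gripper_force: 49.2
```

Request:
jog_arm(dp=[[0, 0, 15], [0, 0, 40], [0, 0, 65], [0, 0, 75], [-4, 30, 78]], dr=[[0, 0, 0], [0, 0, 0], [0, 0, 0], [0, 0, 0], [0, 0, 0]])

```text
time: 4.7
position: [0.5113, -0.1092, 0.154]
eef_rot: [0.871, 0.492, 0.001, 0.001]
wrist_force: [1.1, 0.4, -0.8]
grip_width: 0.0236
gripper_force: 49.2
```

Request:
jog_arm(dp=[[-6, 45, 0], [-12, 90, 0], [-18, 135, 0], [-24, 175, 0], [-26, 200, 0]], dr=[[0, 0, 0], [0, 0, 0], [0, 0, 0], [0, 0, 0], [0, 0, 0]])

```text
time: 5.32
position: [0.4835, 0.0939, 0.1525]
eef_rot: [0.87, 0.493, -0.0, -0.0]
wrist_force: [-0.1, 0.2, -1.3]
grip_width: 0.0232
gripper_force: 49.3
```

Request:
jog_arm(dp=[[0, 0, 0]], dr=[[0, 0, 0]])

```text
time: 5.45
position: [0.4838, 0.0936, 0.1525]
eef_rot: [0.869, 0.494, -0.0, -0.0]
wrist_force: [-0.2, -0.1, -1.2]
grip_width: 0.0237
gripper_force: 49.3
```

Request:
jog_arm(dp=[[0, 0, -20], [0, 0, -45], [0, 0, -65], [0, 0, -73], [0, 0, -73]], dr=[[0, 0, 0], [0, 0, 0], [0, 0, 0], [0, 0, 0], [0, 0, 0]])

```text
time: 6.08
position: [0.4844, 0.0915, 0.0795]
eef_rot: [0.87, 0.492, -0.001, -0.0]
wrist_force: [0.1, 0.1, -1.8]
grip_width: 0.0236
gripper_force: 49.3
```

```bash
python3 - <<'E'
from bench import get_obs, snapshot
from h import *
F=[]
s=snapshot("side")
for i in range(3):
    o=get_obs();F.append(o["wrist_force"]);snapshot("top")
print(o["position"],np.array(F).round(2),s["img"].shape)
pickle.dump(s,open("side3.pkl","wb"))
p=np.array(o["position"])
for z in(-.0667,-.0517,-.015):print(((proj(s,p+[0,0,z])-[250,195]+.5)*10-.5).round(0))
cv2.imwrite("pics/s3.png",np.clip(cv2.resize(s["img"][195:255,250:310,::-1],None,fx=10,fy=10,interpolation=cv2.INTER_CUBIC)*1.5,0,255).astype(np.uint8))
E
```

```text
[0.48542391 0.09188515 0.08068496] [[ 0.54 -0.35 -1.19]
 [-0.7   0.38 -1.1 ]
 [ 0.08 -0.96 -1.69]] (384, 512, 3)
[[303. 350.]]
[[305. 310.]]
[[310. 208.]]
```

View pics/s3.png

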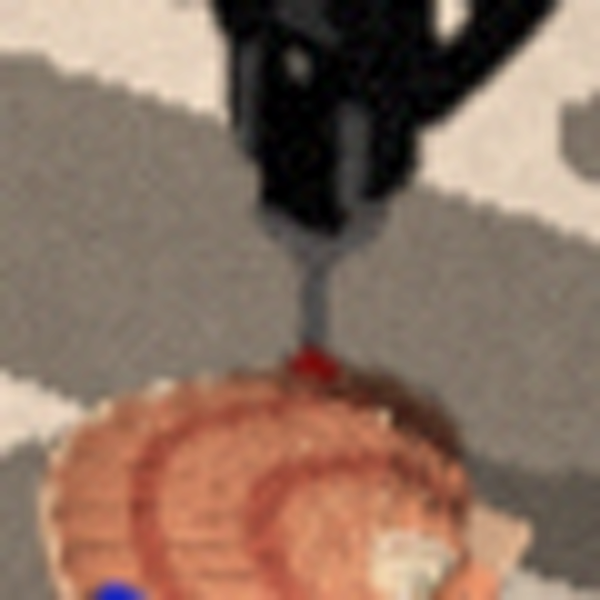

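The stylus is at column 317 in the side crop, directly behind the red dot at (315,360), and it is clear of the shell. I'll approach slowly.

Request:
jog_arm(dp=[[-1, 2, 0], [-2, 4, 0], [-3, 6, 0], [-4, 8, 0], [-4, 8, 0]], dr=[[0, 0, 0], [0, 0, 0], [0, 0, 0], [0, 0, 0], [0, 0, 0]])

```text
time: 6.9
position: [0.4805, 0.1003, 0.0798]
eef_rot: [0.87, 0.493, -0.0, -0.0]
wrist_force: [0.3, 0.1, -1.6]
grip_width: 0.0234
gripper_force: 49.3
```

```bash
cat > m.py <<'E'
from bench import get_obs, snapshot
import numpy as np,sys
F=[];P=[]
for i in range(int(sys.argv[1]) if len(sys.argv)>1 else 5):
    snapshot("top");o=get_obs();F.append(np.r_[o["wrist_force"],o["wrist_torque"]]);P.append(o["position"])
F=np.array(F);P=np.array(P)*1e3
print("F",F.mean(0).round(2),"sd",F.std(0)[:3].round(1),"P",P.mean(0).round(2),"sd",P.std(0).round(1),"t",round(o["time"],2))
E
python3 m.py 6
```

```text
F [ 0.03 -0.13 -1.21  0.02 -0.    0.02] sd [0.6 0.1 0.4] P [480.64 100.11  79.78] sd [0.  0.1 0. ] t 7.2
```

Request:
jog_arm(dp=[[0, 1, 0], [0, 1, 0]], dr=[[0, 0, 0], [0, 0, 0]])

```text
time: 7.45
position: [0.4806, 0.1012, 0.0798]
eef_rot: [0.87, 0.493, -0.0, -0.0]
wrist_force: [-0.8, 0.2, -1.5]
grip_width: 0.0228
gripper_force: 49.3
```

Request:
jog_arm(dp=[[0, 1, 0], [0, 1, 0]], dr=[[0, 0, 0], [0, 0, 0]])

```text
time: 7.7
position: [0.4806, 0.1022, 0.0798]
eef_rot: [0.87, 0.493, -0.0, -0.0]
wrist_force: [0.7, -0.2, -1.5]
grip_width: 0.0236
gripper_force: 49.3
```

```bash
python3 m.py 3
```

```text
F [-0.2   0.3  -1.54 -0.01  0.03 -0.01] sd [0.4 0.6 0.5] P [480.63 102.15  79.79] sd [0. 0. 0.] t 7.85
```

Request:
jog_arm(dp=[[0, 1, 0], [0, 1, 0]], dr=[[0, 0, 0], [0, 0, 0]])

```text
time: 8.1
position: [0.4806, 0.1032, 0.0798]
eef_rot: [0.87, 0.493, 0.0, 0.0]
wrist_force: [-0.3, -0.8, -1.4]
grip_width: 0.0238
gripper_force: 49.3
```

```bash
python3 m.py 2
```

```text
F [-0.48 -0.48 -1.01  0.05 -0.   -0.03] sd [0.2 0.9 0.8] P [480.62 103.16  79.78] sd [0. 0. 0.] t 8.2
```

Request:
jog_arm(dp=[[0, 0.7, 0], [0, 0.7, 0]], dr=[[0, 0, 0], [0, 0, 0]])

```text
time: 8.45
position: [0.4806, 0.1039, 0.0798]
eef_rot: [0.87, 0.493, -0.0, -0.0]
wrist_force: [0.8, -1.2, -1.4]
grip_width: 0.0237
gripper_force: 49.3
```

```bash
python3 m.py 3
```

```text
F [ 0.03 -0.44 -1.65  0.02  0.04  0.01] sd [0.4 0.4 0.4] P [480.62 103.83  79.77] sd [0. 0. 0.] t 8.6
```

Request:
jog_arm(dp=[[0, 0.7, 0], [0, 0.7, 0]], dr=[[0, 0, 0], [0, 0, 0]])

```text
time: 8.85
position: [0.4806, 0.1045, 0.0798]
eef_rot: [0.87, 0.493, 0.0, 0.0]
wrist_force: [0.1, -0.7, -1.1]
grip_width: 0.0236
gripper_force: 49.3
```

```bash
python3 m.py 4
```

```text
F [-0.41 -0.48 -1.49  0.02 -0.    0.01] sd [0.3 0.5 0.5] P [480.63 104.53  79.79] sd [0. 0. 0.] t 9.05
```

Request:
jog_arm(dp=[[0, 0.8, 0], [0, 0.8, 0]], dr=[[0, 0, 0], [0, 0, 0]])

```text
time: 9.3
position: [0.4806, 0.1052, 0.0798]
eef_rot: [0.87, 0.493, -0.0, 0.0]
wrist_force: [0.0, -0.5, -0.1]
grip_width: 0.0237
gripper_force: 49.2
```

```bash
python3 m.py 3
```

```text
F [ 0.6  -1.16 -1.51 -0.31 -0.   -0.01] sd [0.1 0.2 0.1] P [480.64 105.17  79.79] sd [0. 0. 0.] t 9.45
```

Request:
jog_arm(dp=[[0, 0.7, 0], [0, 0.7, 0]], dr=[[0, 0, 0], [0, 0, 0]])

```text
time: 9.7
position: [0.4807, 0.1056, 0.0798]
eef_rot: [0.87, 0.493, -0.0, 0.0]
wrist_force: [-0.4, -4.9, -1.6]
grip_width: 0.0233
gripper_force: 49.2
```

```bash
python3 m.py 3
```

```text
F [ 0.33 -4.52 -1.23 -1.11 -0.01  0.01] sd [0.3 0.3 0.5] P [480.69 105.61  79.79] sd [0. 0. 0.] t 9.85
```

```bash
cat > step.py <<'E'
# usage: step.py nread [ds...]  -> force, contact-centre estimate, dp for next shifts along the edge
from bench import get_obs, snapshot
import numpy as np,sys,json
from scipy.interpolate import UnivariateSpline
L,KM,KA,FT=.25,7.3,12.4,2.5
o0=np.array([484.9,166.7]);E=np.load("edge.npy")*1e3-o0
th=np.unwrap(np.arctan2(E[:,1],E[:,0]));r=UnivariateSpline(th,np.hypot(*E.T),s=len(th)*.5**2)
t=np.linspace(th[0]-.15,th[-1]+.1,2000);c=o0+(r(t)*np.array([np.cos(t),np.sin(t)])).T
d=np.gradient(c,axis=0);d/=np.linalg.norm(d,axis=1)[:,None];n=np.c_[d[:,1],-d[:,0]];C=c+3*n
S=np.r_[0,np.cumsum(np.linalg.norm(np.diff(C,axis=0),axis=1))]
P=[];T=[]
for i in range(int(sys.argv[1])):
    snapshot("top");o=get_obs();P.append(o["position"]);T.append(o["wrist_torque"])
P=np.mean(P,0)*1e3;T=np.mean(T,0);F=np.array([-T[1],T[0]])/L
q=P[:2]+F/KM;i=np.argmin(np.linalg.norm(C-q,axis=1));e=(q-C[i])@n[i];cmd=P[:2]-F/KA
ang=np.degrees(np.arctan2(*(q-3*n[i]-o0)[::-1]))+24
print(f"t={o['time']:.2f} Fn={F@n[i]:.2f} Ft={F@d[i]:.2f} z={P[2]:.1f} q={q.round(2)} e={e:.2f} ang={ang:.1f} s={S[i]:.1f}")
try:H=json.load(open("hist.json"))
except Exception:H=[]
H.append([S[i],e,F@n[i]]);json.dump(H,open("hist.json","w"))
for ds in map(float,sys.argv[2:]):
    j=np.searchsorted(S,S[i]+ds);print(ds,"dp",(C[j]+n[j]*(e-FT/4.6)-cmd).round(1),"ndir",np.degrees(np.arctan2(*n[j][::-1])).round())
E
python3 step.py 1 0 2 4 6 8
```

```text
t=9.90 Fn=4.78 Ft=-1.31 z=79.8 q=[480.65 104.97] e=-0.65 ang=-70.9 s=9.6
0.0 dp [-0.2 -0.6] ndir -75.0
2.0 dp [ 1.8 -0. ] ndir -74.0
4.0 dp [3.7 0.5] ndir -73.0
6.0 dp [5.6 1.1] ndir -73.0
8.0 dp [7.5 1.7] ndir -72.0
```

Request:
jog_arm(dp=[[0.9, -0.3, 0], [1.8, 0, 0], [2.7, 0.3, 0], [3.7, 0.5, 0]], dr=[[0, 0, 0], [0, 0, 0], [0, 0, 0], [0, 0, 0]])

```text
time: 10.4
position: [0.4835, 0.1062, 0.0794]
eef_rot: [0.87, 0.493, -0.001, -0.0]
wrist_force: [-2.1, -7.1, -0.6]
grip_width: 0.0235
gripper_force: 49.4
```

```bash
python3 step.py 2 2 4 6 8
```

```text
t=10.50 Fn=4.87 Ft=-2.83 z=79.4 q=[483.54 105.42] e=-0.32 ang=-68.1 s=12.5
2.0 dp [ 1.5 -0.1] ndir -73.0
4.0 dp [3.4 0.5] ndir -72.0
6.0 dp [5.3 1.1] ndir -71.0
8.0 dp [7.2 1.8] ndir -71.0
```

Request:
jog_arm(dp=[[0.5, -0.4, 0], [1.4, -0.3, 0], [2.3, 0, 0], [3.2, 0.3, 0]], dr=[[0, 0, 0], [0, 0, 0], [0, 0, 0], [0, 0, 0]])

```text
time: 11.0
position: [0.4876, 0.1068, 0.0798]
eef_rot: [0.87, 0.493, -0.0, -0.0]
wrist_force: [-2.1, -4.3, -1.4]
grip_width: 0.0239
gripper_force: 49.3
```

```bash
python3 step.py 2 2 4 6 8
```

```text
t=11.10 Fn=3.43 Ft=-1.65 z=79.8 q=[487.68 106.34] e=0.01 ang=-64.2 s=16.7
2.0 dp [1.6 0.3] ndir -71.0
4.0 dp [3.5 1. ] ndir -70.0
6.0 dp [5.3 1.6] ndir -70.0
8.0 dp [7.2 2.4] ndir -69.0
```

Request:
jog_arm(dp=[[0.8, 0.1, 0], [1.8, 0.3, 0], [2.7, 0.5, 0], [3.6, 0.8, 0]], dr=[[0, 0, 0], [0, 0, 0], [0, 0, 0], [0, 0, 0]])

```text
time: 11.6
position: [0.4914, 0.1078, 0.0799]
eef_rot: [0.87, 0.493, 0.0, -0.0]
wrist_force: [-0.7, -2.3, -1.5]
grip_width: 0.0234
gripper_force: 49.3
```

```bash
python3 step.py 1
```

```text
t=11.65 Fn=2.12 Ft=-0.72 z=80.0 q=[491.57 107.53] e=0.14 ang=-60.3 s=20.8
```

Request:
jog_arm(dp=[[1, 0.3, 0], [1.9, 0.6, 0], [2.8, 0.9, 0], [3.7, 1.2, 0]], dr=[[0, 0, 0], [0, 0, 0], [0, 0, 0], [0, 0, 0]])

```text
time: 12.15
position: [0.495, 0.109, 0.0798]
eef_rot: [0.87, 0.493, 0.0, -0.0]
wrist_force: [-0.5, -1.8, -0.9]
grip_width: 0.0231
gripper_force: 49.3
```

```bash
python3 step.py 2 2 4 6 8
```

```text
t=12.25 Fn=1.50 Ft=-0.15 z=79.9 q=[495.22 108.82] e=0.18 ang=-56.5 s=24.7
2.0 dp [1.7 0.9] ndir -68.0
4.0 dp [3.6 1.7] ndir -68.0
6.0 dp [5.5 2.4] ndir -67.0
8.0 dp [7.3 3.2] ndir -67.0
```

Request:
jog_arm(dp=[[0.9, 0.5, 0], [1.8, 0.9, 0], [2.7, 1.3, 0], [3.6, 1.7, 0]], dr=[[0, 0, 0], [0, 0, 0], [0, 0, 0], [0, 0, 0]])

```text
time: 12.75
position: [0.4985, 0.1105, 0.0798]
eef_rot: [0.87, 0.493, 0.0, 0.0]
wrist_force: [0.1, -3.1, -0.8]
grip_width: 0.0233
gripper_force: 49.3
```

```bash
python3 step.py 1
```

```text
t=12.80 Fn=1.93 Ft=-0.33 z=79.8 q=[498.76 110.35] e=0.06 ang=-52.6 s=28.6
```

Request:
jog_arm(dp=[[0.9, 0.4, 0], [1.8, 0.8, 0], [2.8, 1.1, 0], [3.7, 1.5, 0]], dr=[[0, 0, 0], [0, 0, 0], [0, 0, 0], [0, 0, 0]])

```text
time: 13.3
position: [0.5023, 0.1121, 0.0798]
eef_rot: [0.87, 0.493, 0.0, -0.0]
wrist_force: [-0.2, -2.7, -1.3]
grip_width: 0.0236
gripper_force: 49.3
```

```bash
python3 step.py 2 2 4 6 8
```

```text
t=13.40 Fn=1.51 Ft=0.07 z=79.9 q=[502.51 112.03] e=-0.05 ang=-48.4 s=32.6
2.0 dp [1.8 1. ] ndir -66.0
4.0 dp [3.6 1.8] ndir -66.0
6.0 dp [5.5 2.6] ndir -66.0
8.0 dp [7.3 3.5] ndir -65.0
```

Request:
jog_arm(dp=[[0.9, 0.5, 0], [1.8, 1, 0], [2.7, 1.5, 0], [3.6, 1.9, 0]], dr=[[0, 0, 0], [0, 0, 0], [0, 0, 0], [0, 0, 0]])

```text
time: 13.9
position: [0.5058, 0.1139, 0.0798]
eef_rot: [0.87, 0.493, 0.0, 0.0]
wrist_force: [0.1, -3.1, -1.6]
grip_width: 0.0232
gripper_force: 49.3
```

```bash
python3 step.py 1
```

```text
t=13.95 Fn=2.05 Ft=-0.26 z=79.8 q=[506.05 113.7 ] e=-0.17 ang=-44.4 s=36.6
```

Request:
jog_arm(dp=[[0.9, 0.4, 0], [1.8, 0.8, 0], [2.8, 1.2, 0], [3.7, 1.7, 0]], dr=[[0, 0, 0], [0, 0, 0], [0, 0, 0], [0, 0, 0]])

```text
time: 14.45
position: [0.5095, 0.1156, 0.0798]
eef_rot: [0.87, 0.493, -0.0, 0.0]
wrist_force: [-0.7, -3.9, -2.0]
grip_width: 0.0233
gripper_force: 49.2
```

```bash
python3 step.py 2 2 4 6 8
```

```text
t=14.55 Fn=2.64 Ft=-0.73 z=79.8 q=[509.7  115.28] e=-0.10 ang=-40.2 s=40.5
2.0 dp [1.7 0.8] ndir -65.0
4.0 dp [3.5 1.6] ndir -65.0
6.0 dp [5.3 2.5] ndir -64.0
8.0 dp [7.1 3.4] ndir -64.0
```

Force is holding at about 2 N, so I'll continue the same way.

Request:
jog_arm(dp=[[0.9, 0.4, 0], [1.8, 0.8, 0], [2.7, 1.2, 0], [3.5, 1.6, 0]], dr=[[0, 0, 0], [0, 0, 0], [0, 0, 0], [0, 0, 0]])

```text
time: 15.05
position: [0.5129, 0.1172, 0.0798]
eef_rot: [0.87, 0.493, -0.0, 0.0]
wrist_force: [-0.5, -5.3, -1.0]
grip_width: 0.0233
gripper_force: 49.2
```

```bash
python3 step.py 1
```

```text
t=15.10 Fn=3.14 Ft=-1.09 z=79.8 q=[513.1  116.73] e=0.03 ang=-36.3 s=44.3
```

Request:
jog_arm(dp=[[0.9, 0.4, 0], [1.8, 0.8, 0], [2.7, 1.2, 0], [3.6, 1.7, 0]], dr=[[0, 0, 0], [0, 0, 0], [0, 0, 0], [0, 0, 0]])

```text
time: 15.6
position: [0.5165, 0.1188, 0.0798]
eef_rot: [0.87, 0.493, -0.0, 0.0]
wrist_force: [-1.3, -4.9, -0.7]
grip_width: 0.0235
gripper_force: 49.3
```

```bash
python3 step.py 2 2 4 6 8
```

```text
t=15.70 Fn=3.96 Ft=-1.95 z=79.8 q=[516.67 118.18] e=0.27 ang=-32.4 s=48.1
2.0 dp [1.6 0.4] ndir -64.0
4.0 dp [3.3 1.3] ndir -63.0
6.0 dp [5.1 2.2] ndir -63.0
8.0 dp [6.9 3.2] ndir -62.0
```

Request:
jog_arm(dp=[[0.8, 0, 0], [1.7, 0.3, 0], [2.6, 0.7, 0], [3.4, 1.1, 0]], dr=[[0, 0, 0], [0, 0, 0], [0, 0, 0], [0, 0, 0]])

```text
time: 16.2
position: [0.52, 0.1201, 0.0798]
eef_rot: [0.87, 0.493, -0.0, -0.0]
wrist_force: [-0.9, -3.9, -1.1]
grip_width: 0.0234
gripper_force: 49.4
```

```bash
python3 step.py 1
```

```text
t=16.25 Fn=3.11 Ft=-1.48 z=79.8 q=[520.1  119.66] e=0.47 ang=-28.7 s=51.8
```

Request:
jog_arm(dp=[[0.9, 0.4, 0], [1.8, 0.8, 0], [2.8, 1.2, 0], [3.7, 1.7, 0]], dr=[[0, 0, 0], [0, 0, 0], [0, 0, 0], [0, 0, 0]])

```text
time: 16.75
position: [0.5237, 0.1218, 0.0798]
eef_rot: [0.87, 0.493, -0.0, -0.0]
wrist_force: [-0.6, -2.7, -0.9]
grip_width: 0.0235
gripper_force: 49.3
```

```bash
python3 step.py 2 2 4 6 8
```

```text
t=16.85 Fn=3.00 Ft=-0.97 z=79.8 q=[523.97 121.38] e=0.72 ang=-24.6 s=56.0
2.0 dp [1.6 0.8] ndir -61.0
4.0 dp [3.4 1.8] ndir -59.0
6.0 dp [5.1 2.8] ndir -58.0
8.0 dp [6.8 3.9] ndir -56.0
```

Request:
jog_arm(dp=[[0.8, 0.4, 0], [1.7, 0.8, 0], [2.6, 1.2, 0], [3.5, 1.7, 0]], dr=[[0, 0, 0], [0, 0, 0], [0, 0, 0], [0, 0, 0]])

```text
time: 17.35
position: [0.5272, 0.1235, 0.0798]
eef_rot: [0.87, 0.493, 0.0, -0.0]
wrist_force: [0.1, -4.1, -1.4]
grip_width: 0.0236
gripper_force: 49.3
```

```bash
python3 step.py 1
```

```text
t=17.40 Fn=2.51 Ft=-0.61 z=79.9 q=[527.51 123.21] e=0.84 ang=-20.9 s=60.0
```

Request:
jog_arm(dp=[[0.9, 0.5, 0], [1.8, 1, 0], [2.6, 1.5, 0], [3.4, 2, 0]], dr=[[0, 0, 0], [0, 0, 0], [0, 0, 0], [0, 0, 0]])

```text
time: 17.9
position: [0.5307, 0.1255, 0.0798]
eef_rot: [0.87, 0.493, 0.0, -0.0]
wrist_force: [-0.4, -3.3, -1.5]
grip_width: 0.0233
gripper_force: 49.3
```

```bash
python3 step.py 2 2 4 6 8
```

```text
t=18.00 Fn=2.27 Ft=-0.33 z=79.8 q=[530.95 125.33] e=0.87 ang=-17.2 s=63.9
2.0 dp [1.6 1.2] ndir -54.0
4.0 dp [3.2 2.3] ndir -52.0
6.0 dp [4.7 3.6] ndir -50.0
8.0 dp [6.3 5. ] ndir -47.0
```

Request:
jog_arm(dp=[[0.8, 0.6, 0], [1.6, 1.2, 0], [2.4, 1.7, 0], [3.2, 2.3, 0]], dr=[[0, 0, 0], [0, 0, 0], [0, 0, 0], [0, 0, 0]])

```text
time: 18.5
position: [0.5339, 0.1278, 0.0798]
eef_rot: [0.87, 0.493, 0.0, -0.0]
wrist_force: [0.4, -3.0, -2.0]
grip_width: 0.0235
gripper_force: 49.3
```

```bash
python3 step.py 1
```

```text
t=18.55 Fn=2.25 Ft=-0.21 z=79.9 q=[534.25 127.64] e=0.92 ang=-13.7 s=67.9
```

Request:
jog_arm(dp=[[0.8, 0.6, 0], [1.6, 1.3, 0], [2.4, 2, 0], [3.1, 2.7, 0]], dr=[[0, 0, 0], [0, 0, 0], [0, 0, 0], [0, 0, 0]])

```text
time: 19.05
position: [0.5371, 0.1305, 0.0798]
eef_rot: [0.87, 0.493, 0.0, 0.0]
wrist_force: [1.8, -3.0, -1.4]
grip_width: 0.0236
gripper_force: 49.3
```

```bash
python3 step.py 2 2 4 6 8
```

```text
t=19.15 Fn=2.86 Ft=-0.34 z=79.9 q=[537.45 130.31] e=0.96 ang=-10.1 s=72.0
2.0 dp [1.4 1.3] ndir -44.0
4.0 dp [2.8 2.8] ndir -41.0
6.0 dp [4.1 4.3] ndir -39.0
8.0 dp [5.3 5.9] ndir -36.0
```

Request:
jog_arm(dp=[[0.7, 0.6, 0], [1.4, 1.3, 0], [2.1, 2, 0], [2.8, 2.8, 0]], dr=[[0, 0, 0], [0, 0, 0], [0, 0, 0], [0, 0, 0]])

```text
time: 19.65
position: [0.5397, 0.1332, 0.0798]
eef_rot: [0.87, 0.493, 0.0, 0.0]
wrist_force: [1.5, -4.0, -2.1]
grip_width: 0.0235
gripper_force: 49.3
```

```bash
python3 step.py 1
```

```text
t=19.70 Fn=2.87 Ft=-0.45 z=79.8 q=[540.17 133.07] e=0.97 ang=-6.8 s=75.8
```

Request:
jog_arm(dp=[[0.7, 0.7, 0], [1.3, 1.5, 0], [1.9, 2.3, 0], [2.5, 3.1, 0]], dr=[[0, 0, 0], [0, 0, 0], [0, 0, 0], [0, 0, 0]])

```text
time: 20.2
position: [0.5421, 0.1363, 0.0798]
eef_rot: [0.87, 0.493, -0.0, 0.0]
wrist_force: [2.0, -3.9, -1.3]
grip_width: 0.0237
gripper_force: 49.3
```

```bash
python3 step.py 2 2 4 6 8
```

```text
t=20.30 Fn=2.70 Ft=-0.64 z=79.8 q=[542.59 136.2 ] e=0.89 ang=-3.5 s=79.6
2.0 dp [1.1 1.5] ndir -33.0
4.0 dp [2.2 3.2] ndir -31.0
6.0 dp [3.1 5. ] ndir -28.0
8.0 dp [4.1 6.8] ndir -25.0
```

Request:
jog_arm(dp=[[0.5, 0.7, 0], [1.1, 1.5, 0], [1.7, 2.3, 0], [2.2, 3.2, 0]], dr=[[0, 0, 0], [0, 0, 0], [0, 0, 0], [0, 0, 0]])

```text
time: 20.8
position: [0.5443, 0.1396, 0.0798]
eef_rot: [0.87, 0.493, -0.0, -0.0]
wrist_force: [2.6, -2.4, -2.1]
grip_width: 0.0233
gripper_force: 49.3
```

```bash
python3 step.py 1
```

```text
t=20.85 Fn=2.27 Ft=-0.58 z=79.8 q=[544.59 139.51] e=0.73 ang=-0.2 s=83.5
```

Request:
jog_arm(dp=[[0.5, 0.9, 0], [0.9, 1.8, 0], [1.4, 2.7, 0], [1.8, 3.6, 0]], dr=[[0, 0, 0], [0, 0, 0], [0, 0, 0], [0, 0, 0]])

```text
time: 21.35
position: [0.5461, 0.1433, 0.0798]
eef_rot: [0.87, 0.493, -0.0, -0.0]
wrist_force: [1.2, -2.0, -1.6]
grip_width: 0.0237
gripper_force: 49.4
```

```bash
python3 step.py 2 2 4 6 8
```

```text
t=21.45 Fn=1.40 Ft=0.18 z=79.8 q=[546.34 143.37] e=0.47 ang=3.4 s=87.6
2.0 dp [0.6 2. ] ndir -22.0
4.0 dp [1.3 3.9] ndir -19.0
6.0 dp [1.9 5.7] ndir -17.0
8.0 dp [2.5 7.7] ndir -14.0
```

Request:
jog_arm(dp=[[0.2, 1, 0], [0.5, 2, 0], [0.8, 3, 0], [1.1, 4, 0]], dr=[[0, 0, 0], [0, 0, 0], [0, 0, 0], [0, 0, 0]])

```text
time: 21.95
position: [0.5474, 0.1472, 0.0799]
eef_rot: [0.87, 0.493, 0.0, 0.0]
wrist_force: [2.4, -1.6, -1.3]
grip_width: 0.0238
gripper_force: 49.3
```

```bash
python3 step.py 1
```

```text
t=22.00 Fn=1.97 Ft=-0.27 z=79.9 q=[547.64 147.22] e=0.23 ang=6.9 s=91.6
```

Request:
jog_arm(dp=[[0.3, 0.9, 0], [0.5, 1.8, 0], [0.8, 2.8, 0], [1, 3.7, 0]], dr=[[0, 0, 0], [0, 0, 0], [0, 0, 0], [0, 0, 0]])

```text
time: 22.5
position: [0.5483, 0.151, 0.0798]
eef_rot: [0.87, 0.493, 0.0, -0.0]
wrist_force: [2.2, -1.3, -1.7]
grip_width: 0.0236
gripper_force: 49.3
```

```bash
python3 step.py 2 2 4 6 8
```

```text
t=22.60 Fn=2.47 Ft=-0.31 z=79.8 q=[548.65 151.  ] e=0.11 ang=10.2 s=95.6
2.0 dp [0.4 2. ] ndir -11.0
4.0 dp [0.8 3.9] ndir -9.0
6.0 dp [1.  5.9] ndir -6.0
8.0 dp [1.2 7.8] ndir -4.0
```

Request:
jog_arm(dp=[[0.2, 1, 0], [0.4, 2, 0], [0.6, 3, 0], [0.7, 3.9, 0]], dr=[[0, 0, 0], [0, 0, 0], [0, 0, 0], [0, 0, 0]])

```text
time: 23.1
position: [0.5489, 0.1548, 0.0798]
eef_rot: [0.87, 0.493, 0.0, -0.0]
wrist_force: [2.2, -1.1, -1.4]
grip_width: 0.0235
gripper_force: 49.3
```

```bash
python3 step.py 1
```

```text
t=23.15 Fn=2.28 Ft=-0.34 z=79.8 q=[549.23 154.88] e=-0.10 ang=13.5 s=99.4
```

Request:
jog_arm(dp=[[0.1, 1, 0], [0.2, 2, 0], [0.3, 3, 0], [0.4, 3.9, 0]], dr=[[0, 0, 0], [0, 0, 0], [0, 0, 0], [0, 0, 0]])

```text
time: 23.65
position: [0.5492, 0.1587, 0.0797]
eef_rot: [0.87, 0.493, -0.0, -0.0]
wrist_force: [1.5, -1.4, -1.3]
grip_width: 0.0233
gripper_force: 49.3
```

```bash
python3 step.py 2 2 4 6 8
```

```text
t=23.75 Fn=1.80 Ft=-0.26 z=79.7 q=[549.48 158.82] e=-0.29 ang=16.9 s=103.4
2.0 dp [-0.1  2. ] ndir -2.0
4.0 dp [-0.  4.] ndir 1.0
6.0 dp [-0.1  5.9] ndir 3.0
8.0 dp [-0.2  7.9] ndir 5.0
```

Request:
jog_arm(dp=[[-0.1, 1, 0], [-0.1, 2, 0], [-0.2, 3, 0], [-0.2, 4, 0]], dr=[[0, 0, 0], [0, 0, 0], [0, 0, 0], [0, 0, 0]])

```text
time: 24.25
position: [0.5491, 0.1627, 0.0798]
eef_rot: [0.87, 0.493, -0.0, 0.0]
wrist_force: [2.8, -1.9, -1.8]
grip_width: 0.0233
gripper_force: 49.4
```

```bash
python3 step.py 1
```

```text
t=24.30 Fn=1.66 Ft=-0.29 z=79.8 q=[549.36 162.75] e=-0.54 ang=20.3 s=107.4
```

Request:
jog_arm(dp=[[0, 1, 0], [-0.1, 2, 0], [-0.2, 3, 0], [-0.3, 3.9, 0]], dr=[[0, 0, 0], [0, 0, 0], [0, 0, 0], [0, 0, 0]])

```text
time: 24.8
position: [0.5488, 0.1666, 0.0798]
eef_rot: [0.87, 0.493, -0.0, -0.0]
wrist_force: [1.8, -0.8, -1.3]
grip_width: 0.0236
gripper_force: 49.4
```

```bash
python3 step.py 2 2 4 6 8
```

```text
t=24.90 Fn=1.51 Ft=-0.18 z=79.8 q=[548.98 166.7 ] e=-0.74 ang=23.8 s=111.4
2.0 dp [-0.4  1.9] ndir 7.0
4.0 dp [-0.7  3.8] ndir 9.0
6.0 dp [-1.   5.7] ndir 11.0
8.0 dp [-1.4  7.7] ndir 13.0
```

Request:
jog_arm(dp=[[-0.3, 1, 0], [-0.5, 2, 0], [-0.7, 2.9, 0], [-0.9, 3.8, 0]], dr=[[0, 0, 0], [0, 0, 0], [0, 0, 0], [0, 0, 0]])

```text
time: 25.4
position: [0.5482, 0.1703, 0.0799]
eef_rot: [0.87, 0.493, 0.0, 0.0]
wrist_force: [2.8, -1.2, -1.3]
grip_width: 0.0236
gripper_force: 49.3
```

```bash
python3 step.py 1
```

```text
t=25.45 Fn=2.56 Ft=-0.70 z=79.9 q=[548.46 170.44] e=-0.82 ang=27.1 s=115.2
```

Request:
jog_arm(dp=[[-0.2, 1, 0], [-0.4, 2, 0], [-0.6, 2.9, 0], [-0.9, 3.8, 0]], dr=[[0, 0, 0], [0, 0, 0], [0, 0, 0], [0, 0, 0]])

```text
time: 25.95
position: [0.5473, 0.1742, 0.0799]
eef_rot: [0.87, 0.493, 0.0, 0.0]
wrist_force: [4.0, -1.0, -1.4]
grip_width: 0.0235
gripper_force: 49.3
```

```bash
python3 step.py 2 2 4 6 8
```

```text
t=26.05 Fn=3.77 Ft=-0.97 z=79.9 q=[547.76 174.33] e=-0.79 ang=30.6 s=119.3
2.0 dp [-0.2  1.9] ndir 14.0
4.0 dp [-0.7  3.7] ndir 16.0
6.0 dp [-1.2  5.6] ndir 18.0
8.0 dp [-1.8  7.4] ndir 19.0
```

Request:
jog_arm(dp=[[0.1, 1, 0], [-0.1, 2, 0], [-0.4, 2.9, 0], [-0.6, 3.8, 0]], dr=[[0, 0, 0], [0, 0, 0], [0, 0, 0], [0, 0, 0]])

```text
time: 26.55
position: [0.5465, 0.178, 0.0798]
eef_rot: [0.87, 0.493, 0.0, -0.0]
wrist_force: [4.5, -0.8, -1.8]
grip_width: 0.0236
gripper_force: 49.3
```

```bash
python3 step.py 1
```

```text
t=26.60 Fn=3.39 Ft=-0.62 z=79.8 q=[546.82 178.26] e=-0.74 ang=34.3 s=123.3
```

Request:
jog_arm(dp=[[-0.2, 0.9, 0], [-0.5, 1.8, 0], [-0.7, 2.8, 0], [-1, 3.7, 0]], dr=[[0, 0, 0], [0, 0, 0], [0, 0, 0], [0, 0, 0]])

```text
time: 27.1
position: [0.5455, 0.1817, 0.0798]
eef_rot: [0.87, 0.493, 0.0, -0.0]
wrist_force: [4.8, -0.5, -1.7]
grip_width: 0.0228
gripper_force: 49.3
```

```bash
python3 step.py 2 2 4 6 8
```

```text
t=27.20 Fn=3.80 Ft=-0.87 z=79.8 q=[545.93 182.01] e=-0.46 ang=37.8 s=127.2
2.0 dp [-0.3  1.8] ndir 20.0
4.0 dp [-1.1  3.6] ndir 22.0
6.0 dp [-1.8  5.5] ndir 23.0
8.0 dp [-2.6  7.3] ndir 25.0
```

Request:
jog_arm(dp=[[0, 1, 0], [-0.2, 1.9, 0], [-0.5, 2.8, 0], [-0.9, 3.7, 0]], dr=[[0, 0, 0], [0, 0, 0], [0, 0, 0], [0, 0, 0]])

```text
time: 27.7
position: [0.5445, 0.1854, 0.0797]
eef_rot: [0.87, 0.493, -0.0, -0.0]
wrist_force: [4.0, -0.2, -1.4]
grip_width: 0.0234
gripper_force: 49.4
```

```bash
python3 step.py 1
```

```text
t=27.75 Fn=3.44 Ft=-0.97 z=79.7 q=[544.86 185.65] e=-0.20 ang=41.3 s=131.0
```

Request:
jog_arm(dp=[[-0.3, 0.9, 0], [-0.7, 1.9, 0], [-1, 2.8, 0], [-1.4, 3.7, 0]], dr=[[0, 0, 0], [0, 0, 0], [0, 0, 0], [0, 0, 0]])

```text
time: 28.25
position: [0.5432, 0.1891, 0.0798]
eef_rot: [0.87, 0.493, 0.0, -0.0]
wrist_force: [4.0, -0.7, -1.5]
grip_width: 0.0234
gripper_force: 49.3
```

```bash
python3 step.py 2 2 4 6 8
```

```text
t=28.35 Fn=3.72 Ft=-0.91 z=79.8 q=[543.54 189.44] e=0.07 ang=45.0 s=135.0
2.0 dp [-0.5  1.8] ndir 26.0
4.0 dp [-1.4  3.5] ndir 28.0
6.0 dp [-2.4  5.3] ndir 29.0
8.0 dp [-3.4  7. ] ndir 31.0
```

Request:
jog_arm(dp=[[0, 1, 0], [-0.3, 1.9, 0], [-0.7, 2.8, 0], [-1.2, 3.6, 0]], dr=[[0, 0, 0], [0, 0, 0], [0, 0, 0], [0, 0, 0]])

```text
time: 28.85
position: [0.5418, 0.1927, 0.0797]
eef_rot: [0.87, 0.493, -0.0, -0.0]
wrist_force: [4.2, -0.5, -1.5]
grip_width: 0.0232
gripper_force: 49.5
```

```bash
python3 step.py 1
```

```text
t=28.90 Fn=3.07 Ft=-0.70 z=79.7 q=[542.16 192.98] e=0.38 ang=48.5 s=138.8
```

Request:
jog_arm(dp=[[-0.4, 0.9, 0], [-0.9, 1.8, 0], [-1.3, 2.7, 0], [-1.8, 3.6, 0]], dr=[[0, 0, 0], [0, 0, 0], [0, 0, 0], [0, 0, 0]])

```text
time: 29.4
position: [0.5401, 0.1963, 0.0798]
eef_rot: [0.87, 0.493, 0.0, -0.0]
wrist_force: [3.0, 0.4, -1.3]
grip_width: 0.0236
gripper_force: 49.3
```

```bash
python3 step.py 2 2 4 6 8
```

```text
t=29.50 Fn=2.90 Ft=-0.71 z=79.8 q=[540.39 196.63] e=0.62 ang=52.2 s=142.8
2.0 dp [-0.9  1.6] ndir 33.0
4.0 dp [-2.   3.3] ndir 35.0
6.0 dp [-3.2  4.9] ndir 37.0
8.0 dp [-4.5  6.5] ndir 39.0
```

Request:
jog_arm(dp=[[-0.4, 0.9, 0], [-0.8, 1.7, 0], [-1.3, 2.6, 0], [-1.9, 3.4, 0]], dr=[[0, 0, 0], [0, 0, 0], [0, 0, 0], [0, 0, 0]])

```text
time: 30.0
position: [0.5383, 0.1996, 0.0798]
eef_rot: [0.87, 0.493, 0.0, 0.0]
wrist_force: [3.7, -0.1, -1.2]
grip_width: 0.0231
gripper_force: 49.4
```

```bash
python3 step.py 1
```

```text
t=30.05 Fn=3.02 Ft=-0.89 z=79.8 q=[538.55 199.97] e=0.88 ang=55.7 s=146.5
```

Request:
jog_arm(dp=[[-0.6, 0.8, 0], [-1.2, 1.7, 0], [-1.8, 2.5, 0], [-2.4, 3.3, 0]], dr=[[0, 0, 0], [0, 0, 0], [0, 0, 0], [0, 0, 0]])

```text
time: 30.55
position: [0.536, 0.203, 0.0799]
eef_rot: [0.87, 0.493, 0.0, 0.0]
wrist_force: [4.5, -0.4, -0.9]
grip_width: 0.0237
gripper_force: 49.3
```

```bash
python3 step.py 2 2 4 6 8
```

```text
t=30.65 Fn=3.28 Ft=-1.16 z=79.9 q=[536.29 203.3 ] e=1.06 ang=59.3 s=150.5
2.0 dp [-1.   1.5] ndir 41.0
4.0 dp [-2.4  3. ] ndir 43.0
6.0 dp [-3.8  4.4] ndir 46.0
8.0 dp [-5.3  5.8] ndir 48.0
```

Request:
jog_arm(dp=[[-0.4, 0.9, 0], [-1, 1.6, 0], [-1.6, 2.4, 0], [-2.3, 3.1, 0]], dr=[[0, 0, 0], [0, 0, 0], [0, 0, 0], [0, 0, 0]])

```text
time: 31.15
position: [0.5335, 0.206, 0.0798]
eef_rot: [0.87, 0.493, 0.0, 0.0]
wrist_force: [3.8, 1.1, -1.7]
grip_width: 0.0237
gripper_force: 49.4
```

```bash
python3 step.py 1
```

```text
t=31.20 Fn=3.19 Ft=-0.97 z=79.8 q=[533.8  206.38] e=1.20 ang=62.9 s=154.3
```

Request:
jog_arm(dp=[[-0.7, 0.7, 0], [-1.4, 1.5, 0], [-2.1, 2.2, 0], [-2.8, 2.9, 0]], dr=[[0, 0, 0], [0, 0, 0], [0, 0, 0], [0, 0, 0]])

```text
time: 31.7
position: [0.5307, 0.209, 0.0798]
eef_rot: [0.87, 0.493, 0.0, 0.0]
wrist_force: [2.9, 0.9, -1.6]
grip_width: 0.0238
gripper_force: 49.4
```

```bash
python3 step.py 2 2 4 6 8
```

```text
t=31.80 Fn=3.09 Ft=-0.86 z=79.8 q=[530.92 209.35] e=1.31 ang=66.6 s=158.4
2.0 dp [-1.3  1.3] ndir 51.0
4.0 dp [-2.9  2.5] ndir 53.0
6.0 dp [-4.6  3.7] ndir 56.0
8.0 dp [-6.3  4.8] ndir 59.0
```

Request:
jog_arm(dp=[[-0.6, 0.7, 0], [-1.3, 1.3, 0], [-2.1, 1.9, 0], [-2.9, 2.5, 0]], dr=[[0, 0, 0], [0, 0, 0], [0, 0, 0], [0, 0, 0]])

```text
time: 32.3
position: [0.5278, 0.2115, 0.0798]
eef_rot: [0.87, 0.493, 0.0, 0.0]
wrist_force: [2.8, 1.3, -1.7]
grip_width: 0.0232
gripper_force: 49.4
```

```bash
python3 step.py 1
```

```text
t=32.35 Fn=3.02 Ft=-1.42 z=79.8 q=[528.05 211.78] e=1.35 ang=69.9 s=162.1
```

Request:
jog_arm(dp=[[-0.8, 0.6, 0], [-1.7, 1.2, 0], [-2.5, 1.8, 0], [-3.3, 2.4, 0]], dr=[[0, 0, 0], [0, 0, 0], [0, 0, 0], [0, 0, 0]])

```text
time: 32.85
position: [0.5244, 0.2139, 0.0798]
eef_rot: [0.87, 0.493, -0.0, -0.0]
wrist_force: [4.4, 1.6, -2.4]
grip_width: 0.0235
gripper_force: 49.4
```

```bash
python3 step.py 2 2 4
python3 - <<'E'
from bench import snapshot
import cv2,numpy as np
s=snapshot("side")
cv2.imwrite("pics/s4.png",np.clip(cv2.resize(s["img"][205:265,240:310,::-1],None,fx=10,fy=10,interpolation=cv2.INTER_CUBIC)*1.5,0,255).astype(np.uint8))
E
```

```text
t=32.95 Fn=3.26 Ft=-0.79 z=79.8 q=[524.57 214.34] e=1.52 ang=73.8 s=166.2
2.0 dp [-1.5  1.1] ndir 62.0
4.0 dp [-3.4  2. ] ndir 65.0
```

View pics/s4.png

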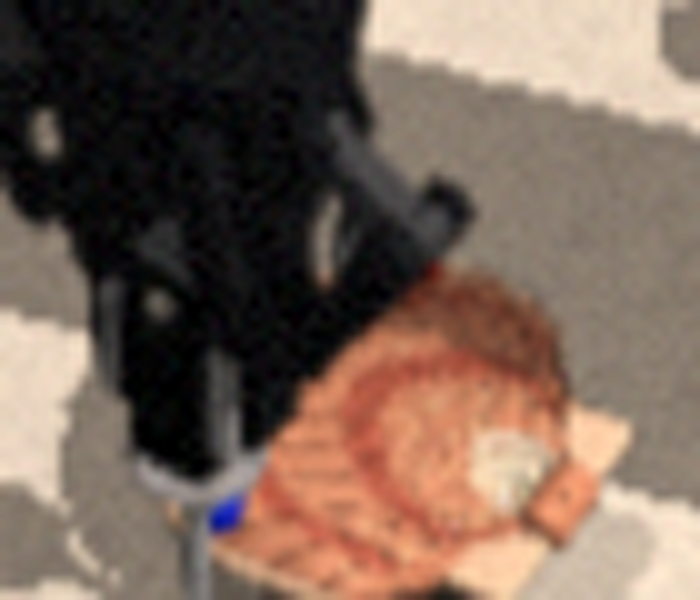

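The stylus at column 200 is just past the blue dot, whose visible part is at (225,515). The trace is complete, with overlap at both ends. I'll retreat outward, then lift.

Request:
jog_arm(dp=[[1.5, 3, 0], [4, 7, 0], [5, 9, 10], [5, 9, 40], [5, 9, 75]], dr=[[0, 0, 0], [0, 0, 0], [0, 0, 0], [0, 0, 0], [0, 0, 0]])

```text
time: 33.62
position: [0.5289, 0.2227, 0.1554]
eef_rot: [0.87, 0.493, -0.001, -0.0]
wrist_force: [0.5, 0.2, -1.2]
grip_width: 0.0235
gripper_force: 49.5
```

Request:
jog_arm(dp=[[0, -30, 0], [-2, -80, 0], [-5, -130, 0], [-8, -180, 0], [-10, -230, 0]], dr=[[0, 0, 0], [0, 0, 0], [0, 0, 0], [0, 0, 0], [0, 0, 0]])

```text
time: 34.25
position: [0.5193, -0.0087, 0.1556]
eef_rot: [0.87, 0.493, 0.0, 0.0]
wrist_force: [0.2, -0.9, -0.9]
grip_width: 0.0237
gripper_force: 49.6
```

Request:
jog_arm(dp=[[0, -45, 0], [-2, -90, 0], [-3, -120, 0], [-4, -128, 0], [-4, -128, 0]], dr=[[0, 0, 0], [0, 0, 0], [0, 0, 0], [0, 0, 0], [0, 0, 0]])

```text
time: 34.88
position: [0.5154, -0.1351, 0.155]
eef_rot: [0.87, 0.492, 0.0, -0.0]
wrist_force: [0.7, -0.4, -1.2]
grip_width: 0.0237
gripper_force: 49.6
```

```bash
python3 m.py 6; python3 -c "
from bench import get_obs
from scipy.spatial.transform import Rotation as R
import numpy as np
r=R.from_quat(get_obs()['eef_rot']);print(r.as_matrix().round(4), (r*R.from_quat([.87,.493,0,0]).inv()).as_rotvec(degrees=True))"
```

```text
F [-0.27 -0.11 -1.28 -0.02 -0.02  0.  ] sd [0.3 0.4 0.6] P [ 515.52 -134.12  154.83] sd [0.1 0.1 0. ] t 35.17
[[ 5.133e-01  8.582e-01 -1.000e-04]
 [ 8.582e-01 -5.133e-01  1.000e-04]
 [ 1.000e-04 -1.000e-04 -1.000e+00]] [0.00801055 0.00497234 0.03883564]
```

Request:
jog_arm(dp=[[-0.8, -3.9, 0], [-0.8, -3.9, -10], [-0.8, -3.9, -25], [-0.8, -3.9, -35], [-0.8, -3.9, -35]], dr=[[0, 0, 0], [0, 0, 0], [0, 0, 0], [0, 0, 0], [0, 0, 0]])

```text
time: 35.8
position: [0.5137, -0.1386, 0.1181]
eef_rot: [0.87, 0.493, -0.001, -0.001]
wrist_force: [0.7, -0.5, -1.0]
grip_width: 0.0235
gripper_force: 49.6
```

```bash
python3 m.py 4; python3 - <<'E'
from bench import snapshot
import cv2,numpy as np
s=snapshot("side")
cv2.imwrite("pics/s5.png",np.clip(cv2.resize(s["img"][130:190,250:310,::-1],None,fx=10,fy=10,interpolation=cv2.INTER_CUBIC)*2,0,255).astype(np.uint8))
E
```

```text
F [-0.27 -0.12 -0.91  0.01  0.02  0.02] sd [0.2 0.3 0.6] P [ 514.77 -139.1   119.71] sd [0.3 0.1 0.5] t 36.0
```

View pics/s5.png

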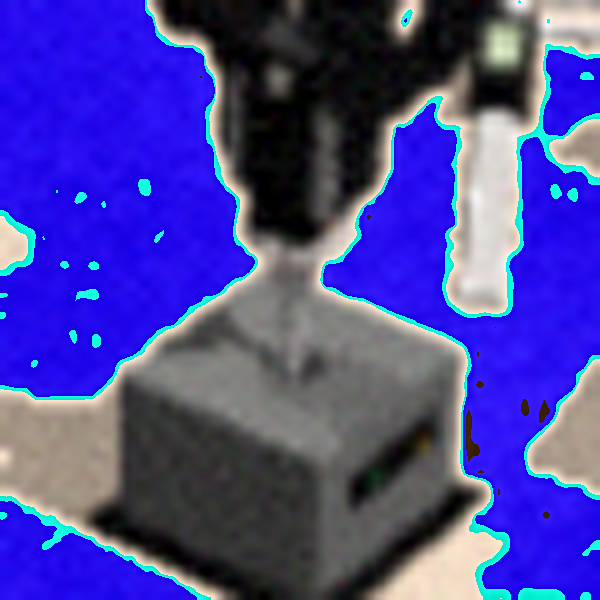

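The side crop shows the stylus upright and entering the dock hole near (295,375). I'll descend further.

Request:
jog_arm(dp=[[0, 0.5, -6], [0, 0.5, -14], [0, 0.5, -22], [0, 0.5, -24], [0, 0.5, -24]], dr=[[0, 0, 0], [0, 0, 0], [0, 0, 0], [0, 0, 0], [0, 0, 0]])

```text
time: 36.67
position: [0.5146, -0.1385, 0.0955]
eef_rot: [0.87, 0.493, -0.0, -0.0]
wrist_force: [0.4, -0.4, -1.1]
grip_width: 0.0236
gripper_force: 49.6
```

```bash
python3 m.py 6
```

```text
F [ 0.15  0.11 -1.33  0.02 -0.01 -0.03] sd [0.6 0.3 0.6] P [ 514.91 -138.68   96.01] sd [0.1 0.  0.1] t 36.98
```

Next I'll correct xy by (-0.2, +0.6) and insert slowly.

Request:
jog_arm(dp=[[-0.2, 0.6, -3], [-0.2, 0.6, -7], [-0.2, 0.6, -11], [-0.2, 0.6, -14], [-0.2, 0.6, -17]], dr=[[0, 0, 0], [0, 0, 0], [0, 0, 0], [0, 0, 0], [0, 0, 0]])

```text
time: 37.6
position: [0.5145, -0.138, 0.0785]
eef_rot: [0.87, 0.493, -0.0, -0.0]
wrist_force: [0.6, -0.3, -1.3]
grip_width: 0.0232
gripper_force: 49.6
```

```bash
python3 m.py 4
```

```text
F [-0.27  0.21 -1.52 -0.    0.01  0.  ] sd [0.5 0.4 0.4] P [ 514.35 -137.91   78.45] sd [0.1 0.  0.2] t 37.8
```

Request:
jog_arm(dp=[[0.2, 0, -1.5], [0.2, 0, -3], [0.2, 0, -3.3], [0.2, 0, -3.3]], dr=[[0, 0, 0], [0, 0, 0], [0, 0, 0], [0, 0, 0]])

```text
time: 38.3
position: [0.5147, -0.138, 0.0755]
eef_rot: [0.87, 0.493, -0.0, -0.0]
wrist_force: [-1.1, -0.1, -2.0]
grip_width: 0.0235
gripper_force: 49.6
```

```bash
python3 m.py 4
```

```text
F [-0.31 -0.18 -1.46  0.01 -0.01  0.  ] sd [0.2 0.3 0.2] P [ 514.75 -138.     75.53] sd [0. 0. 0.] t 38.5
```

Request:
jog_arm(dp=[[0, 0, -0.5], [0, 0, -0.5]], dr=[[0, 0, 0], [0, 0, 0]])

```text
time: 38.75
position: [0.5147, -0.138, 0.0749]
eef_rot: [0.87, 0.493, -0.0, -0.0]
wrist_force: [0.5, -0.8, -0.6]
grip_width: 0.0237
gripper_force: 49.6
```

```bash
python3 m.py 4
```

```text
F [ 0.34 -0.16 -1.5  -0.01  0.02 -0.  ] sd [0.4 0.4 0.3] P [ 514.72 -137.97   74.98] sd [0. 0. 0.] t 38.95
```

Request:
jog_arm(dp=[[0, 0, -0.4], [0, 0, -0.4]], dr=[[0, 0, 0], [0, 0, 0]])

```text
time: 39.2
position: [0.5148, -0.138, 0.0749]
eef_rot: [0.87, 0.493, 0.0, 0.0]
wrist_force: [-1.2, 0.1, 2.7]
grip_width: 0.0233
gripper_force: 50.1
```

```bash
python3 m.py 3
```

```text
F [-2.03  0.63  3.47  0.14  0.35  0.03] sd [0.3 0.4 0.2] P [ 514.79 -138.02   74.89] sd [0. 0. 0.] t 39.35
```

Request:
jog_arm(dp=[[0, 0, -0.3], [0, 0, -0.3]], dr=[[0, 0, 0], [0, 0, 0]])

```text
time: 39.6
position: [0.5148, -0.138, 0.0749]
eef_rot: [0.87, 0.493, -0.0, 0.0]
wrist_force: [-3.8, 1.7, 6.8]
grip_width: 0.0234
gripper_force: 50.7
```

```bash
python3 m.py 3
```

```text
F [-3.45  1.53  7.08  0.24  0.61 -0.03] sd [0.3 0.1 0.3] P [ 514.78 -138.03   74.87] sd [0. 0. 0.] t 39.75
```

The flange is seated, with vertical force rising at the original height. I'll release and retreat.

Request:
jog_arm(dp=[[0, 0, 0], [0, 0, 0], [0, 0, 0], [0, 0, 0], [0, 0, 0]], dr=[[0, 0, 0], [0, 0, 0], [0, 0, 0], [0, 0, 0], [0, 0, 0]], jaw=-0.2)

```text
time: 40.38
position: [0.5147, -0.138, 0.0742]
eef_rot: [0.87, 0.493, -0.0, -0.0]
wrist_force: [0.5, 0.3, -0.0]
grip_width: 0.0511
gripper_force: 0.0
```

Request:
jog_arm(dp=[[0, 0, 10], [0, 0, 35], [0, 0, 70], [0, 0, 110], [0, 0, 140]], dr=[[0, 0, 0], [0, 0, 0], [0, 0, 0], [0, 0, 0], [0, 0, 0]])

```text
time: 41.0
position: [0.5152, -0.1382, 0.217]
eef_rot: [0.87, 0.493, 0.001, 0.001]
wrist_force: [0.4, -0.1, 0.4]
grip_width: 0.051
gripper_force: 0.0
```

```bash
python3 - <<'E'
from bench import snapshot
import cv2,numpy as np
s=snapshot("side")
cv2.imwrite("pics/s6.png",np.clip(cv2.resize(s["img"][130:250,240:320,::-1],None,fx=5,fy=5,interpolation=cv2.INTER_CUBIC).astype(float)*1.8,0,255).astype(np.uint8))
E
```

```text
(no output)
```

View pics/s6.png

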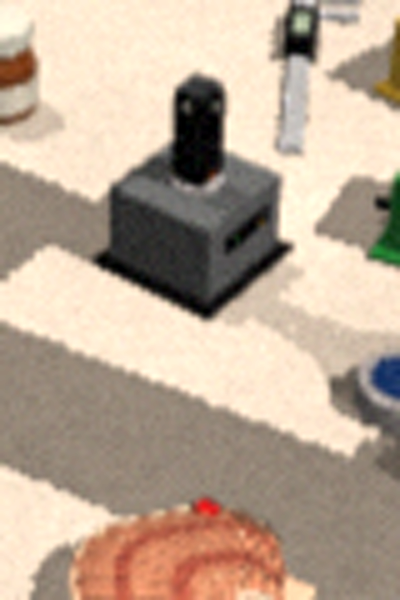

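The probe stands upright and home in the grey dock at (200,140), with its flange flat on the block and the gripper clear.

```bash
python3 -c "
from bench import manip
print(manip.job_done())"
```

```text
the job is handed in; nothing more can be done
None
```

The job is handed in: I traced the shell's edge from the red dot to the blue dot at roughly 1.4–5 N (one brief spike to about 7 N, under the 10 N chip limit), and put the probe back upright and fully home in the grey dock at about 41 of the 69 s, with no verdict returned.

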